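Draw the jig plate out to the setting pointer and hold it

TASK

The two screws under the tube nest of the jig plate have to be got at from below. Turn the lock knob of the setting bed until its pointer stands at zero, so that the locking pin drops, and only then slide the plate out by its pull handle until its front edge is level with the pointer on the setting rod. That is past the point where the plate balances, so finish while still holding it, lying flat on the bed, with the sample tube still in its nest, the setting pointer where it was and the other things on the table left alone.

Things in the scene. Friction and masses are not known exactly. Their poses are not given: they have to be found in the camera images.
- bed: Jig setting bed, fixed; place and yaw vary. Green base with a flat aluminium top 130 (x) by 270 mm (y), 80 mm above the table. Origin on the table under the middle of the top. Its -y axis is OUTWARD, the way the plate slides; front edge at y = -135 mm. On the -x side a green cam housing 74 x 76 mm, 80 mm high, carries the lock knob; on the +x side a bracket holds the setting rod.
- bed_edge (a point): Middle of the front edge of the bed's top, at the height of the top face (80 mm). Axes as the bed's. Two steel guide strips on the top, 10 mm high and 93 mm apart, run along the bed's y and keep the plate straight; they have no lips and do not hold it down.
- lock_knob (a joint): Angle of the lock knob, rad, growing anticlockwise seen from above. 0 = pointer at zero: nose along the bed's -y, at the one long tick and stud of the graduated ring. Range -0.6 to 1.6; stays where left (friction about 0.06 N m); starts at 0.75 to 1.35, so it is turned clockwise to zero. A helical cam lifts the locking pin by 9 mm per rad.
- knob_grip (a point): On the knob's axis at the height to grip, 106 mm above the table. Black knob: round skirt 44 mm across, its top 93 mm above the table, and on it an upright bar grip 12 mm wide, 44 mm long, from there up to 117 mm. At angle 0 the bar lies along the bed's y; it turns with the knob. The axes turn with the knob; -y points along the nose.
- knob_nose (a point): Tip of the knob's pointer nose, 30 mm from the knob's axis.
- pin_top (a point): Centre of the top of the locking pin, steel, 8 mm in diameter, standing up through the bed into a 12 mm notch in the plate's -x long edge. At knob angle 0 its top is 1 mm below the bed's top and the plate is free; at the start it stands 5 mm or more above the bed's top and blocks the plate.
- plate: Loose aluminium jig plate 90 (x) x 280 (y) x 8 mm, about 0.75 kg (varies), on the bed with 1.5 mm play to each guide. Origin: centre of its underside. -y is its front, with the steel tube nest, 80 x 62 mm, 40 mm high, 45 mm behind the front edge. Centre of mass about 108 mm behind the front edge: overhanging more than that and not held, it tips. At the start it overhangs by 20 mm.
- plate_front (a point): Middle of the plate's front edge, on its top face (88 mm above the table). Axes as the plate's.
- plate_handle (a point): Centre of the grip bar of the plate's pull handle, a black bridge handle: bar 12 x 12 mm in section, 70 mm long across the plate (plate x), centre 34 mm above the plate's top face and 25 mm from its rear edge, on two posts 30 mm either side of the middle. Free space below the bar and around it.
- nest (a point): Where the middle of the sample tube's axis belongs, in the two V blocks of the nest (the tube may lie up to 8 mm off along plate x).
- sample_mid (a point): Middle of the sample tube: white plastic, 18 mm in diameter, 95 mm long, 25 g, lying loose across the plate (along plate x) in V blocks 17 mm deep.
- pointer_tip (a point): Tip of the setting pointer: steel blade on an aluminium collar clamped on the setting rod (10 mm thick, 76 mm above the table, along the bed's -y, 82 mm to its +x side). It points at the plate's +x long edge, 9 mm clear of it, near the height of the plate's top. Axes as the bed's. It stands 140 to 175 mm outward of the bed's front edge (varies); it must stay as set.
- hex_key: Bystander: L-shaped steel hex key lying on the table, 165 x 40 mm, 9 mm high.
- spare_nest: Bystander: spare tube nest, steel block 80 x 62 mm, 38 mm high, standing on the table beside the bed.
- ink_jar: Bystander: closed white ink jar with black lid, 60 mm in diameter, 72 mm high.
- ink_knife: Bystander: ink spatula, 200 mm long, lying on the table.
- tube0: Bystander: printed tube 18 mm in diameter, standing on end, 95 mm high. Origin at its foot.
- tube1: Bystander: another such tube standing on end.
Not all that is in view belongs to the job. Leave any green or turquoise look-alike of the part that bears sample_mid alone.

How it is judged:
By the outcome, as a careful person would: the job done as asked, in the order asked, and still so for the second after the job is handed in, while the arm keeps its last pose, push and grip.
It also fails if it takes over 48 s, if anything falls off the work surface, if the arm or the gripper's body presses on something with over 40 N, if the wrist force passes 120 N, or if a joint passes its speed limit or range.

ROBOT

A 6-joint arm with a two-finger parallel gripper is mounted at the origin on the work surface. World frame = base frame: x ahead of the robot, y to its left, z up, the work surface at z = 0. Lengths are in m, angles in rad, forces in N, time in s.
With the tool pointing down it reaches from about 0.375 to 0.9 m from the base axis. Payload 3.1 kg.
Tool frame: the origin (TCP) lies between the finger pads; the fingertips stand robot.finger_overhang ahead of it and the grasp point (between the pads) lies 3 mm ahead of it (robot.finger_overhang is the distance from the TCP to the fingertips, in m); z points along the fingers, y is the line along which they close (so a half turn about z gives the same grasp; the last joint's range is limited). The gripper opens to 87 mm and grips with 3 to 60 N. Pads are 19 mm wide; open, the fingers measure 117 mm over their backs; the gripper's body (75 mm by 190 mm) begins 51 mm behind the grasp point.
Start: joints at [0.977, 0.527, 1.433, -0, 1.181, -0.178], TCP at [0.252, 0.572, 0.245] pointing down, gripper open.
Joint ranges: [-3.08, 3.08], [-0.75, 2.2], [0.22, 2.44], [-1.43, 4.57], [0, 2.65], [-2.85, 2.85]. Speed limits (rad/s): [2.79, 2.79, 3.14, 3.14, 3.14, 3.14].

INTERFACE

Orientations are given as a unit quaternion [x, y, z, w].
In Python, from rig import get_obs, vision, hand_in, nets, robot gives the robot as it stands.
- The arm moves only by the tool apply_moves, never from a script. Its argument "series" is a list of rows, each an object with "offset": the shift along the world's x, y, z in cm, a list of three; "rot": the turn, a rotation vector about the world's x, y, z in degrees, a list of three. A call has 1 to 20 rows; each row is the pose to reach, as a shift and turn from the pose commanded when the call began; what a row does not reach only later rows make up. A row lasts 1/10 s, in which the tool goes at most 50 mm and 8.59 degrees, less where a joint would pass 70% of its speed; a pose out of reach is approached as far as the arm can. A call with a gripper value outside its range is refused whole. "hand" is the opening, from 0 (shut) to 1 (fully open), set as the call begins (left out, the last holds). The fingers move at their own pace and stop on an object; "newtons" is the grip in N (left out, the last holds). Time passes only in rows, so rows that repeat a pose let the fingers close. It gives the time, the measured TCP pose, the force, the opening and the grip force at its end, in the units of the state.
- get_obs(): the state, without advancing time (a new reading comes with each control period).
- vision.camera(name): name is "scene" or "top" or "wrist"; returns the picture (400x640x3 uint8, red, green, blue); there is no depth.
- vision.calibration(name): a dict with "K" (3x3 intrinsics, pixels), "R" (3x3) and "t" (3): a world point X has camera coordinates R X + t. Camera axes: x right, y down, z forward; pixel columns grow to the right and rows downward; lengths in m; the calibration is good to about 2 mm. A picture is of the moment at which its call begins: read the wrist's pose just before it. calibration takes no time and is no camera call; for the wrist camera it gives the pose at the moment of the call.
- hand_in(): hands the job in; it is judged then, once.
Trained networks look in the newest picture that a camera, given by its name, has taken for a name from the list of things; names that differ only in an ending like _2 or _b are one class to them, and where a whole thing is asked for, a point or a joint stands for the part that bears it (a point fixed in the world has none). Each returns a list of dicts, best first, with "conf" (0 to 1); they miss things now and then, are a little off and sometimes report something else, mostly with a low value. They report only what shows in the picture. A call takes as long as a camera call. They do not tell look-alikes from the thing itself.
- nets.search_frame(camera, query): "centre" ([x, y, z] in m, in world coordinates, good to about 4 mm: the middle of the surface that is visible of it).
- nets.spot_point(camera, query): "centre" ([x, y, z] in m, in world coordinates, good to about 4 mm: a listed point, or the origin of a listed thing).
The state is a dict: "time": time; "q": joint angles; "joint_velocities": joint speeds; "joint_torque": joint torques, N m; "position": TCP position; "tool_rot": TCP orientation; "ft_force": force on the tool from outside, world axes, zero at the start; "moment": the same for the moment, N m; "grip_width": finger opening in m; "grip_force": force on a finger pad.
Only numpy, scipy, OpenCV 4.12 (cv2) and the standard library are available. Lean on these libraries where they do the work, as an engineer would, in place of code of your own. Each camera call takes 0.05 s, during which the arm holds its last target. There are 200 camera calls.

## Working session

There is one attempt and no reset: what is moved stays moved. The work goes in short steps, Python scripts to look and compute and a tool call to move; the robot and the scene stay as the last step left them, time stands still between calls to the robot, and variables do not carry over. Pictures are saved under pics/ and viewed, at most 10 in all, crops included, and the job is handed in when it is done.

Besides the shell and the picture viewer there is one more tool, called after ">>>" as a command line: name --argument value ..., lists and objects as JSON in quotes. apply_moves: Moves the arm, as the interface text tells. Its arguments: {"type":"object","properties":{"series":{"type":"array"},"hand":{"type":"number"},"newtons":{"type":"number"}},"required":["series"]}

```bash
ls; mkdir -p pics
python3 - <<'E'
from rig import get_obs, vision, nets, robot
import cv2,numpy as np
o=get_obs();print(o['time'],o['position'],o['tool_rot'],o['ft_force'],o['grip_width'],robot.finger_overhang)
for c in ['scene','top']:
    im=vision.camera(c);cv2.imwrite(f'pics/{c}0.png',im[:,:,::-1])
    for q in ['knob_grip','knob_nose','plate_handle','plate_front','bed_edge','pointer_tip','sample_mid','pin_top','nest']:
        print(c,q,[(np.round(d['centre'],4).tolist(),round(d['conf'],2)) for d in nets.spot_point(c,q)[:2]])
print(get_obs()['time'])
E
```

```text
pics
0.0 [0.25205308 0.5711568  0.24355208] [ 2.06431702e-01  9.78460379e-01 -1.03780845e-03 -4.03603422e-04] [-0.10375271  0.3626002  -0.24668885] 0.08706764986981706 0.022
scene knob_grip [([0.4512, 0.0183, 0.1043], 0.74)]
scene knob_nose [([0.579, -0.0789, 0.1188], 0.52), ([0.4835, 0.0145, 0.0892], 0.48)]
scene plate_handle [([0.5853, -0.1088, 0.0786], 0.31)]
scene plate_front [([0.5889, -0.1183, 0.0866], 0.73)]
scene bed_edge [([0.5846, -0.1048, 0.0768], 0.93)]
scene pointer_tip [([0.6715, 0.0656, -0.0004], 0.75), ([0.6717, -0.2462, 0.0853], 0.7)]
scene sample_mid [([0.3909, -0.2868, 0.0078], 0.64), ([0.5742, -0.0795, 0.1188], 0.55)]
scene pin_top []
scene nest [([0.5787, -0.078, 0.1169], 0.71)]
top knob_grip [([0.536, 0.1269, 0.1227], 0.46)]
top knob_nose [([0.4783, 0.0137, 0.0874], 0.58), ([0.578, -0.0765, 0.1186], 0.43)]
top plate_handle [([0.5345, 0.1256, 0.124], 0.85)]
top plate_front [([0.5946, -0.1211, 0.085], 0.81)]
top bed_edge []
top pointer_tip [([0.6708, -0.2423, 0.0861], 0.58)]
top sample_mid [([0.3907, -0.2942, 0.0085], 0.82), ([0.3476, -0.1473, 0.0082], 0.76)]
top pin_top []
top nest [([0.5836, -0.0761, 0.1195], 0.71), ([0.7112, -0.0295, 0.0003], 0.33)]
1.0
```

View pics/scene0.png

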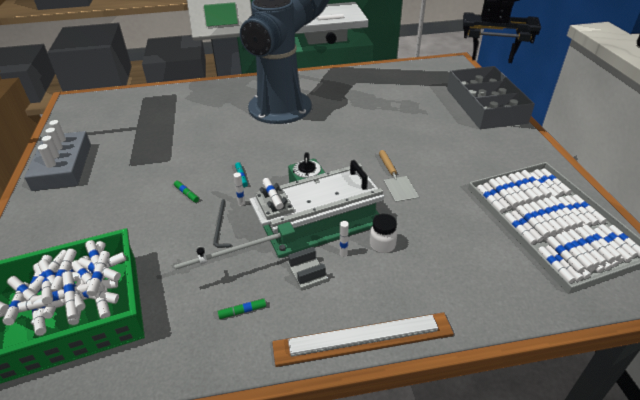

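View pics/top0.png

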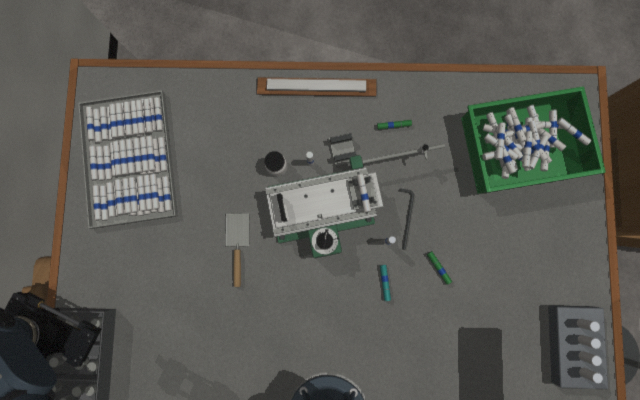

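Scene: plate with its nest (top px 365,193), handle (281,207), knob (324,240) and pointer collar (425,149). There are standing tubes at (391,240) and (309,156). Next I move the wrist camera over the work.

Run:
```python
from rig import get_obs, vision
import numpy as np
c=vision.calibration('wrist');o=get_obs()
C=-c['R'].T@c['t'];print(c['K'].tolist(),np.round(C-o['position'],3),np.round(c['R'],3).tolist())
```

```text
[[297.66619647397533, 0.0, 319.07861377920733], [0.0, 297.66619647397533, 202.2210383009135], [0.0, 0.0, 1.0]] [-0.077  0.034  0.141] [[0.404, 0.915, -0.001], [0.871, -0.384, 0.306], [0.28, -0.124, -0.952]]
```

>>> apply_moves --series '[{"offset": [2,-4.5,1.5],"rot": [0,0,0]},{"offset": [4,-9,3],"rot": [0,0,0]},{"offset": [6,-13.5,4.5],"rot": [0,0,0]},{"offset": [8,-18,6],"rot": [0,0,0]},{"offset": [10,-22.5,7],"rot": [0,0,0]},{"offset": [12,-27,7],"rot": [0,0,0]},{"offset": [14,-31.5,7],"rot": [0,0,0]},{"offset": [16,-36,7],"rot": [0,0,0]},{"offset": [18,-40.5,7],"rot": [0,0,0]},{"offset": [19,-45,7],"rot": [0,0,0]},{"offset": [20,-49.5,7],"rot": [0,0,0]},{"offset": [20,-54,7],"rot": [0,0,0]},{"offset": [20,-54,7],"rot": [0,0,0]},{"offset": [20,-54,7],"rot": [0,0,0]}]'

```text
time: 2.4
position: [0.4524, 0.0308, 0.3146]
tool_rot: [0.208, 0.978, 0.0, -0.0]
ft_force: [0.4, 0.9, -0.4]
grip_width: 0.0869
grip_force: 0.0
```

Run:
```python
from rig import get_obs, vision, nets
import cv2,numpy as np
c=vision.calibration('wrist')
im=vision.camera('wrist');cv2.imwrite('pics/w1.png',im[:,:,::-1])
np.savez('w1.npz',**c)
for q in ['knob_grip','knob_nose','plate_handle','plate_front','bed_edge','pointer_tip','sample_mid','pin_top']:
    print(q,[(np.round(d['centre'],4).tolist(),round(d['conf'],2)) for d in nets.spot_point('wrist',q)[:2]])
```

```text
knob_grip [([0.4521, 0.0185, 0.1061], 0.9)]
knob_nose [([0.48, 0.0115, 0.0842], 0.79)]
plate_handle [([0.5378, 0.1266, 0.1236], 0.82)]
plate_front [([0.5875, -0.121, 0.0909], 0.64), ([0.5566, 0.0173, 0.0787], 0.25)]
bed_edge []
pointer_tip []
sample_mid [([0.347, -0.1472, 0.0079], 0.63), ([0.3928, -0.2908, 0.0105], 0.61)]
pin_top [([0.516, 0.0313, 0.0908], 0.43)]
```

View pics/w1.png

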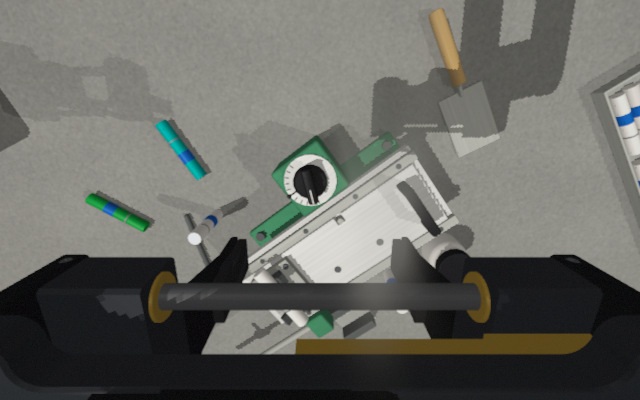

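Wrist view: knob centre near (311,183), nose toward (315,203), long tick at around (290,195) side, handle (418,207). I zoom in for exact lines.

```bash
cat > h.py <<'E'
import numpy as np
def ray(c,uv,z):
    d=c['R'].T@np.linalg.inv(c['K'])@np.array([uv[0],uv[1],1.]);C=-c['R'].T@c['t']
    return C+d*(z-C[2])/d[2]
def proj(c,X):
    p=c['K']@(c['R']@np.asarray(X)+c['t']);return p[:2]/p[2]
E
python3 - <<'E'
import cv2
im=cv2.imread('pics/w1.png');cv2.imwrite('pics/w1c.png',cv2.resize(im[130:270,260:460],None,fx=4,fy=4,interpolation=cv2.INTER_CUBIC))
E
```

```text
(no output)
```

View pics/w1c.png

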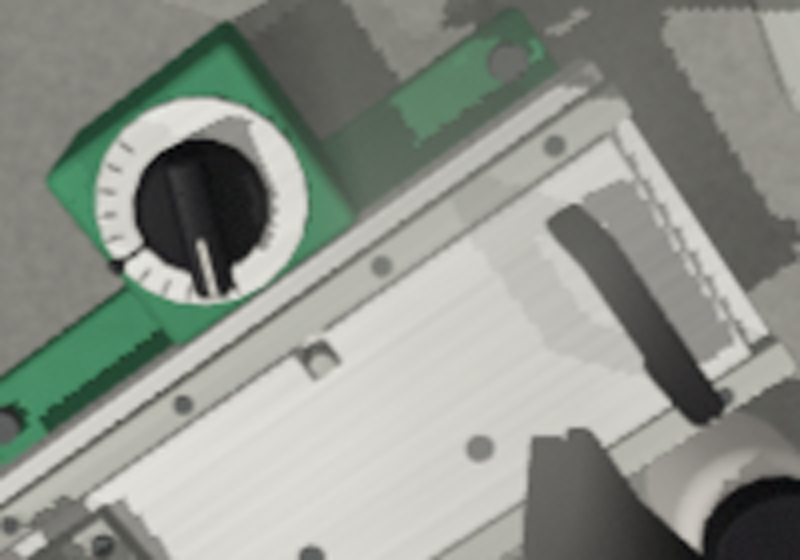

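Crop: ring centre (201,203), stud and long tick at (125,262), nose line (203,240)→(212,290), pin (320,358), plate −x edge (90,495)→(615,130), handle bar (567,215)→(710,410).

Run:
```python
import numpy as np
from h import *
c=np.load('w1.npz');f=lambda u,v,z:ray(c,(260+u/4,130+v/4),z)[:2]
ang=lambda a,b:np.degrees(np.arctan2(*(b-a)[::-1]))
a,b=f(90,495,.088),f(615,130,.088);print('edge',a,b,ang(b,a))
a,b=f(0,470,.08),f(590,65,.08);print('bed edge',ang(b,a),a,b)
k=f(201,203,.081);print('ring',k,'stud',ang(k,f(125,262,.081)))
kb=f(200,222,.117);print('nose line',ang(f(203,240,.117),f(212,290,.093)),ang(k,f(213,295,.093)),'bar',ang(f(180,165,.117),f(217,270,.117)))
a,b=f(567,215,.128),f(710,410,.128);print('handle',(a+b)/2,ang(a,b),np.linalg.norm(a-b))
print('pin',f(320,358,.086))
```

```text
edge [ 0.53142023 -0.05928812] [0.48441195 0.14562224] -77.0794001330049
bed edge -78.07160442228344 [ 0.51333728 -0.08637816] [0.46409039 0.14674245]
ring [0.45470593 0.01741639] stud -75.65334888464623
nose line -19.0072356551353 -15.807543072774912 bar -5.630639843645425
handle [0.52735387 0.12636217] 14.547644302937272 0.07674446955808419
pin [0.51786448 0.03222829]
```

>>> apply_moves --hand 0.5 --newtons 25 --series '[{"offset": [0.1,-1.3,-4],"rot": [0,0,4]},{"offset": [0.1,-1.3,-8],"rot": [0,0,8]},{"offset": [0.1,-1.3,-12],"rot": [0,0,8]},{"offset": [0.1,-1.3,-15],"rot": [0,0,8]},{"offset": [0.1,-1.3,-17.5],"rot": [0,0,8]},{"offset": [0.1,-1.3,-19],"rot": [0,0,8]},{"offset": [0.1,-1.3,-19.7],"rot": [0,0,8]},{"offset": [0.1,-1.3,-19.7],"rot": [0,0,8]}]'

```text
time: 3.65
position: [0.4532, 0.019, 0.1169]
tool_rot: [0.137, 0.991, 0.0, -0.001]
ft_force: [-0.3, -0.4, -0.9]
grip_width: 0.0443
grip_force: 0.0
```

>>> apply_moves --hand 0 --newtons 25 --series '[{"offset": [0,0,0],"rot": [0,0,0]},{"offset": [0,0,0],"rot": [0,0,0]},{"offset": [0,0,0],"rot": [0,0,0]},{"offset": [0,0,0],"rot": [0,0,0]},{"offset": [0,0,0],"rot": [0,0,0]},{"offset": [0,0,0],"rot": [0,0,0]}]'

```text
time: 4.25
position: [0.4531, 0.0177, 0.118]
tool_rot: [0.137, 0.991, -0.001, -0.0]
ft_force: [-1.5, -4.6, 3.9]
grip_width: 0.012
grip_force: 24.7
```

Run:
```python
from rig import get_obs, vision
import cv2,numpy as np
o=get_obs();print(o['ft_force'],o['moment'],o['q'],o['tool_rot'])
cv2.imwrite('pics/w2.png',vision.camera('wrist')[:,:,::-1])
```

```text
[-1.53824146 -4.59999095  3.9330883 ] [-0.91234007  0.39170984  0.088485  ] [-0.20681654  0.52549822  1.96961004 -0.00353264  0.64652859 -1.50053742] [ 1.36698422e-01  9.90612138e-01 -1.06004775e-03 -9.46392946e-05]
```

View pics/w2.png

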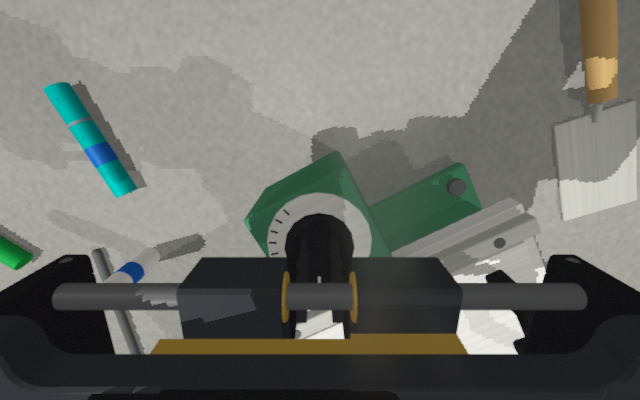

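Bar is gripped and aligned with the tool. Turning 61° clockwise.

>>> apply_moves --series '[{"offset": [0,0,0],"rot": [0,0,-6]},{"offset": [0,0,0],"rot": [0,0,-12]},{"offset": [0,0,0],"rot": [0,0,-18]},{"offset": [0,0,0],"rot": [0,0,-24]},{"offset": [0,0,0],"rot": [0,0,-30]},{"offset": [0,0,0],"rot": [0,0,-36]},{"offset": [0,0,0],"rot": [0,0,-42]},{"offset": [0,0,0],"rot": [0,0,-48]},{"offset": [0,0,0],"rot": [0,0,-54]},{"offset": [0,0,0],"rot": [0,0,-59]},{"offset": [0,0,0],"rot": [0,0,-61]},{"offset": [0,0,0],"rot": [0,0,-61]},{"offset": [0,0,0],"rot": [0,0,-61]}]'

```text
time: 5.6
position: [0.4529, 0.0176, 0.118]
tool_rot: [0.621, 0.784, -0.001, 0.0]
ft_force: [-3.1, -6.4, 4.1]
grip_width: 0.0121
grip_force: 24.9
```

>>> apply_moves --hand 0.4 --series '[{"offset": [0,0,0],"rot": [0,0,0]},{"offset": [0,0,0],"rot": [0,0,0]},{"offset": [0,0,2],"rot": [0,0,0]},{"offset": [0,0,5],"rot": [0,0,0]},{"offset": [0,0,9],"rot": [0,0,0]},{"offset": [0,0,13],"rot": [0,0,0]},{"offset": [0,0,17],"rot": [0,0,4]},{"offset": [4,2,18],"rot": [0,0,12]},{"offset": [5,5,18],"rot": [0,0,20]},{"offset": [5,7,18],"rot": [0,0,28]},{"offset": [5,7,18],"rot": [0,0,36]},{"offset": [5,7,18],"rot": [0,0,44]},{"offset": [5,7,18],"rot": [0,0,44]},{"offset": [5,7,18],"rot": [0,0,44]}]'

```text
time: 7.0
position: [0.5033, 0.0889, 0.2974]
tool_rot: [0.284, 0.959, 0.0, -0.0]
ft_force: [0.3, 1.0, -0.1]
grip_width: 0.0346
grip_force: 0.0
```

Run:
```python
from rig import get_obs, vision, nets
import cv2,numpy as np
c=vision.calibration('wrist')
im=vision.camera('wrist');cv2.imwrite('pics/w3.png',im[:,:,::-1])
np.savez('w3.npz',**c);print(get_obs()['position'])
for q in ['knob_grip','knob_nose','plate_handle','plate_front','pin_top']:
    print(q,[(np.round(d['centre'],4).tolist(),round(d['conf'],2)) for d in nets.spot_point('wrist',q)[:2]])
```

```text
[0.5032921  0.08878642 0.29744764]
knob_grip [([0.451, 0.0198, 0.1041], 0.58)]
knob_nose [([0.4574, -0.0107, 0.0844], 0.61)]
plate_handle [([0.5335, 0.1288, 0.1239], 0.65)]
plate_front [([0.4503, 0.0143, 0.1069], 0.63)]
pin_top [([0.6646, 0.1566, 0.0008], 0.5)]
```

View pics/w3.png

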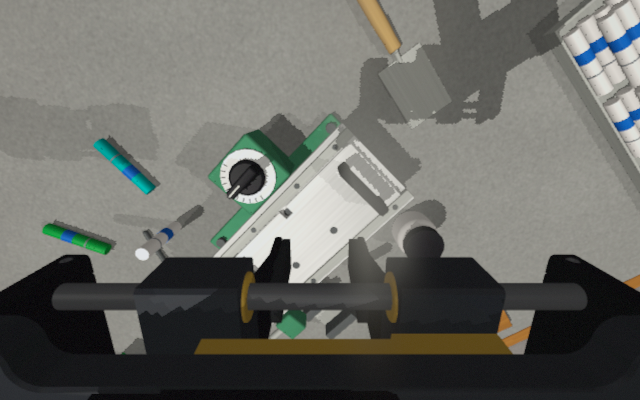

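Nose now points to about (228,197), toward the stud side of the ring, and the handle is at (363,187). I zoom to check the zero and the pin at (286,212).

Run:
```python
import cv2
im=cv2.imread('pics/w3.png');cv2.imwrite('pics/w3c.png',cv2.resize(im[110:260,205:420],None,fx=3.7,fy=3.7,interpolation=cv2.INTER_CUBIC))
```

```text
(no output)
```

View pics/w3c.png

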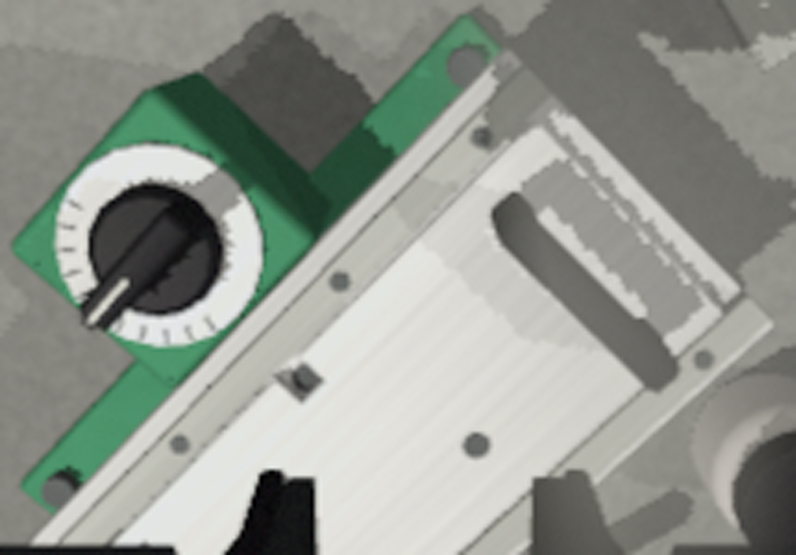

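Nose covers the stud and long tick and runs parallel to the bed edges; the pin looks dark and sunk in its notch. I compute the angles and the handle.

Run:
```python
import numpy as np
from h import *
c=np.load('w3.npz');f=lambda u,v,z:ray(c,(205+u/3.7,110+v/3.7),z)[:2]
ang=lambda a,b:np.degrees(np.arctan2(*(b-a)[::-1]))
a,b=f(540,130,.088),f(125,535,.088);print('plate edge',ang(a,b),a,b)
a,b=f(500,60,.08),f(35,545,.08);print('bed edge',ang(a,b))
k=f(159,246,.081);print('ring',k,'nose',ang(k,f(92,322,.089)),ang(f(190,215,.117),f(112,302,.117)))
a,b=f(508,205,.128),f(663,378,.128);print('handle',(a+b)/2,ang(a,b),np.linalg.norm(a-b))
# triangulate handle with w1
d=np.load('w1.npz')
def P(c):return c['K']@np.c_[c['R'],c['t']]
import cv2
for p,q in [((508,205),(567,215)),((663,378),(710,410))]:
    X=cv2.triangulatePoints(P(c),P(d),np.array([205+p[0]/3.7,110+p[1]/3.7]),np.array([260+q[0]/4,130+q[1]/4]));print(X[:3].T/X[3])
```

```text
plate edge -78.05809147611794 [0.48917641 0.14250816] [ 0.53080125 -0.05430229]
bed edge -76.98737377377553
ring [0.4541132  0.01691395] nose -75.76171060993978 -76.49568225977086
handle [0.53084336 0.12881347] 9.347551553923687 0.07075965881815914
[[0.50261974 0.12197327 0.09335198]]
[[0.56385287 0.13503193 0.1305779 ]]
```

Knob is at zero within about 1° and the pin is down. Next, measure the pointer and plate front from close by.

>>> apply_moves --hand 1 --series '[{"offset": [2.5,-4,0],"rot": [0,0,6]},{"offset": [5,-8,0],"rot": [0,0,12]},{"offset": [7.5,-12,0],"rot": [0,0,18]},{"offset": [10,-16,-1],"rot": [0,0,24]},{"offset": [12.5,-20,-2],"rot": [0,0,30]},{"offset": [15,-23.5,-3],"rot": [0,0,36]},{"offset": [16.5,-26,-4.5],"rot": [0,0,42]},{"offset": [16.5,-26,-4.5],"rot": [0,0,46]},{"offset": [16.5,-26,-4.5],"rot": [0,0,46]},{"offset": [16.5,-26,-4.5],"rot": [0,0,46]},{"offset": [16.5,-26,-4.5],"rot": [0,0,46]}]'

```text
time: 8.4
position: [0.6684, -0.1706, 0.2532]
tool_rot: [-0.115, 0.993, -0.0, 0.0]
ft_force: [0.3, 0.7, -0.2]
grip_width: 0.0869
grip_force: 0.0
```

Run:
```python
from rig import get_obs, vision, nets
import cv2,numpy as np
c=vision.calibration('wrist')
im=vision.camera('wrist');cv2.imwrite('pics/w4.png',cv2.resize(im[:,:,::-1],None,fx=1.25,fy=1.25,interpolation=cv2.INTER_CUBIC))
np.savez('w4.npz',**c);o=get_obs();print(o['position'],o['tool_rot'])
for q in ['pointer_tip','plate_front','bed_edge','sample_mid','nest']:
    print(q,[(np.round(d['centre'],4).tolist(),round(d['conf'],2)) for d in nets.spot_point('wrist',q)[:2]])
```

```text
[ 0.66839694 -0.17050562  0.25327723] [-1.14739410e-01  9.93395538e-01 -1.83485974e-04  3.73315108e-04]
pointer_tip [([0.6679, -0.2474, 0.0826], 0.75)]
plate_front [([0.5896, -0.1206, 0.0843], 0.92)]
bed_edge [([0.5822, -0.0763, 0.1202], 0.28)]
sample_mid [([0.5751, -0.0774, 0.1177], 0.68), ([0.7891, -0.1711, 0.0126], 0.6)]
nest [([0.5805, -0.0799, 0.1181], 0.59)]
```

View pics/w4.png

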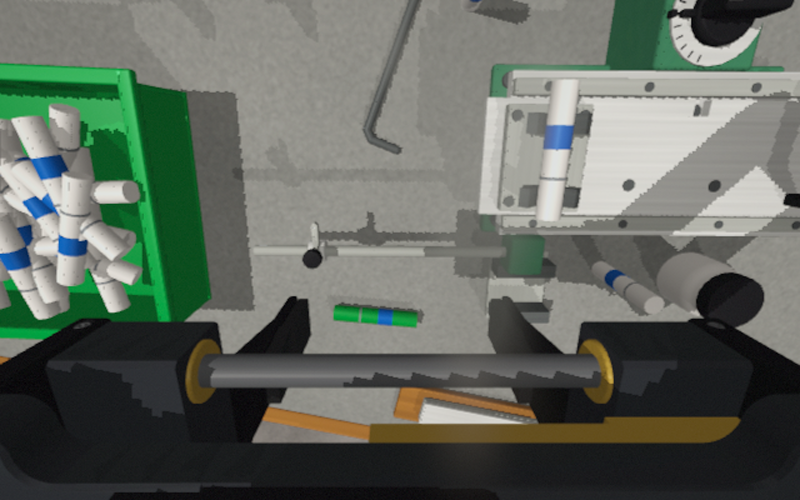

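Picture: pointer blade tip near (314,223)/1.25 above the collar knob (312,258); plate front edge from (490,97) to (481,212), both scaled by 1.25. I find the edges numerically.

Run:
```python
import cv2,numpy as np
from h import *
im=cv2.cvtColor(cv2.resize(cv2.imread('pics/w4.png'),(640,400),interpolation=cv2.INTER_AREA),cv2.COLOR_BGR2GRAY)
for r in (90,110,130,150,160): print(r,im[r,380:402])
print(im[170:196,243:260])
c=np.load('w4.npz');u=np.array([.225,-.9744])
for p in [(251.2,178),(251.5,182)]: P=ray(c,p,.088);print('ptr',P,P[:2]@u)
for p in [(391.5,80),(388,120),(385,168)]: P=ray(c,p,.088);print('front',P,P[:2]@u)
```

```text
90 [135 132 132 132 133 134 136 139 155 187 209 212 212 211 212 212 212 210
 205 197 196 197]
110 [133 134 135 135 137 138 146 174 205 212 212 212 211 211 209 203 197 197
 197 196 196 188]
130 [142 142 141 140 144 159 188 208 209 209 209 204 195 195 195 195 195 195
 194 192 167 132]
150 [136 137 138 143 171 195 203 202 203 203 203 203 198 191 189 189 189 188
 170 138 130 151]
160 [137 137 142 164 192 200 201 200 201 200 201 201 202 201 195 188 186 170
 140 130 151 169]
[[148 147 148 149 151 151 150 150 151 150 149 147 145 145 144 146 148]
 [147 147 148 150 151 149 147 147 147 147 146 145 144 144 144 146 148]
 [148 146 148 147 146 145 144 143 143 143 145 144 145 147 146 146 149]
 [148 147 147 147 145 143 142 143 143 144 145 146 148 151 150 148 148]
 [150 147 146 145 145 144 144 146 147 146 145 147 150 153 152 150 147]
 [151 147 145 146 146 146 146 149 150 147 146 147 149 152 152 151 147]
 [152 148 148 148 149 147 147 147 145 140 143 147 147 151 151 150 148]
 [152 151 150 149 149 148 149 147 137 118 129 145 150 151 150 149 149]
 [151 150 150 149 149 149 155 160 146 108 107 131 148 152 
[... 834 characters left out ...]
9 171 135  94  97  97  96  97]
 [143 146 149 151 152 148 158 172 176 180 173 139 100 109 109 107 105]
 [146 149 152 153 152 144 154 171 173 174 171 143 109 127 130 125 121]
 [148 150 153 156 160 159 162 171 171 169 167 143 104 118 133 139 130]
 [149 150 152 161 172 178 176 173 171 168 166 141 103 120 148 161 142]
 [141 142 146 166 185 187 182 175 171 169 163 135 103 133 164 169 143]]
ptr [ 0.67295921 -0.24356337  0.088     ] 0.38874397250208675
ptr [ 0.67717405 -0.24256257  0.088     ] 0.388717132332456
front [ 0.54767386 -0.12843804  0.088     ] 0.24837664664262288
front [ 0.58369985 -0.12076399  0.088     ] 0.24900490275942105
front [ 0.63061029 -0.10949385  0.088     ] 0.24857811988099127
```

Slide needed is about 140.5 mm along (0.225, −0.974). The handle, from the front edge and from the networks, is at about (0.533, 0.127). Grasping it now.

>>> apply_moves --hand 0.6 --series '[{"offset": [-1.8,4,0],"rot": [0,0,0]},{"offset": [-3.6,8,0],"rot": [0,0,0]},{"offset": [-5.4,12,0],"rot": [0,0,0]},{"offset": [-7.2,16,0],"rot": [0,0,0]},{"offset": [-9,20,0],"rot": [0,0,0]},{"offset": [-10.8,24,0],"rot": [0,0,0]},{"offset": [-12.6,28,0],"rot": [0,0,0]},{"offset": [-13.5,29.8,-1],"rot": [0,0,0]},{"offset": [-13.5,29.8,-4],"rot": [0,0,0]},{"offset": [-13.5,29.8,-7],"rot": [0,0,0]},{"offset": [-13.5,29.8,-10],"rot": [0,0,0]},{"offset": [-13.5,29.8,-12],"rot": [0,0,0]},{"offset": [-13.5,29.8,-12.8],"rot": [0,0,0]},{"offset": [-13.5,29.8,-12.8],"rot": [0,0,0]},{"offset": [-13.5,29.8,-12.8],"rot": [0,0,0]}]'

```text
time: 10.2
position: [0.5342, 0.1268, 0.1254]
tool_rot: [-0.115, 0.993, -0.0, 0.001]
ft_force: [0.2, -0.1, 0.1]
grip_width: 0.0523
grip_force: 0.0
```

>>> apply_moves --hand 0 --newtons 15 --series '[{"offset": [0,0,0],"rot": [0,0,0]},{"offset": [0,0,0],"rot": [0,0,0]},{"offset": [0,0,0],"rot": [0,0,0]},{"offset": [0,0,0],"rot": [0,0,0]},{"offset": [0,0,0],"rot": [0,0,0]},{"offset": [0,0,0],"rot": [0,0,0]},{"offset": [0,0,0],"rot": [0,0,0]}]'

```text
time: 10.9
position: [0.5331, 0.1274, 0.1246]
tool_rot: [-0.114, 0.993, 0.001, -0.0]
ft_force: [-1.3, 3.8, 1.2]
grip_width: 0.0115
grip_force: 15.0
```

>>> apply_moves --hand 0 --newtons 50 --series '[{"offset": [0,0,0],"rot": [0,0,0]},{"offset": [0,0,0],"rot": [0,0,0]},{"offset": [0,0,0],"rot": [0,0,0]}]'

```text
time: 11.2
position: [0.5331, 0.1274, 0.1246]
tool_rot: [-0.114, 0.993, 0.001, -0.0]
ft_force: [-1.1, 4.8, 2.5]
grip_width: 0.0111
grip_force: 50.0
```

>>> apply_moves --series '[{"offset": [0.07,-0.3,0],"rot": [0,0,0]},{"offset": [0.2,-0.9,0],"rot": [0,0,0]},{"offset": [0.4,-1.75,0],"rot": [0,0,0]},{"offset": [0.6,-2.6,0],"rot": [0,0,0]},{"offset": [0.8,-3.4,0],"rot": [0,0,0]},{"offset": [0.95,-4.1,0],"rot": [0,0,0]},{"offset": [1.1,-4.7,0],"rot": [0,0,0]},{"offset": [1.15,-4.9,0],"rot": [0,0,0]},{"offset": [1.15,-4.9,0],"rot": [0,0,0]}]'

```text
time: 12.1
position: [0.5441, 0.0785, 0.1246]
tool_rot: [-0.114, 0.993, 0.001, -0.001]
ft_force: [-1.4, 5.8, 3.3]
grip_width: 0.0114
grip_force: 50.0
```

>>> apply_moves --series '[{"offset": [0.07,-0.3,0],"rot": [0,0,0]},{"offset": [0.2,-0.9,-0.03],"rot": [0,0,0]},{"offset": [0.4,-1.75,-0.06],"rot": [0,0,0]},{"offset": [0.6,-2.6,-0.1],"rot": [0,0,0]},{"offset": [0.8,-3.45,-0.1],"rot": [0,0,0]},{"offset": [1.0,-4.3,-0.1],"rot": [0,0,0]},{"offset": [1.2,-5.15,-0.1],"rot": [0,0,0]},{"offset": [1.4,-6,-0.1],"rot": [0,0,0]},{"offset": [1.6,-6.85,-0.1],"rot": [0,0,0]},{"offset": [1.75,-7.5,-0.1],"rot": [0,0,0]},{"offset": [1.87,-8,-0.1],"rot": [0,0,0]},{"offset": [1.92,-8.25,-0.1],"rot": [0,0,0]},{"offset": [1.92,-8.25,-0.1],"rot": [0,0,0]},{"offset": [1.92,-8.25,-0.1],"rot": [0,0,0]}]'

```text
time: 13.5
position: [0.5626, -0.0019, 0.1246]
tool_rot: [-0.114, 0.993, 0.002, -0.001]
ft_force: [-3.4, 11.8, 11.6]
grip_width: 0.0115
grip_force: 50.0
```

Run:
```python
from rig import get_obs, vision, nets
import cv2,numpy as np
o=get_obs();print(o['position'],o['ft_force'],o['moment'])
ims=[]
from h import *
for cam in ['wrist','scene','top']:
    c=vision.calibration(cam);im=vision.camera(cam);cv2.imwrite(f'pics/{cam}5.png',im[:,:,::-1]);np.savez(f'{cam}5.npz',**c)
    p=proj(c,[.65,-.245,.088]);print(cam,p)
    u,v=int(p[0]),int(p[1])
    if cam=='wrist': u,v=100,150
    h,w=(100,133) if cam=='wrist' else (40,53)
    u0=max(0,min(640-w,u-w//2));v0=max(0,min(400-h,v-h//2));print(u0,v0)
    ims.append(cv2.resize(im[v0:v0+h,u0:u0+w,::-1],(400,300),interpolation=cv2.INTER_CUBIC))
    for q in ['pointer_tip','plate_front','sample_mid']:
        print(q,[(np.round(d['centre'],4).tolist(),round(d['conf'],2)) for d in nets.spot_point(cam,q)[:2]])
g=np.vstack([np.hstack(ims[:2]),np.hstack([ims[2],cv2.resize(cv2.imread('pics/wrist5.png'),(400,300))])]);cv2.imwrite('pics/m5.png',g)
```

```text
[ 0.56255258 -0.00189382  0.12459384] [-3.39530653 11.7671533  11.61837727] [1.90387974 0.51063672 0.0567895 ]
wrist [-56.90778967 281.78840912]
34 100
pointer_tip [([0.5681, 0.0015, 0.121], 0.72), ([0.587, -0.1148, 0.0813], 0.55)]
plate_front []
sample_mid [([0.4564, -0.154, -0.0031], 0.47)]
scene [198.25318724 237.90795377]
172 217
pointer_tip [([0.6725, -0.2473, 0.0884], 0.62)]
plate_front [([0.6188, -0.2495, 0.0859], 0.92), ([0.5631, -0.0012, 0.1236], 0.49)]
sample_mid [([0.7853, -0.1674, 0.0075], 0.89), ([0.6034, -0.2115, 0.1165], 0.69)]
top [427.34761817 166.20592294]
401 146
pointer_tip [([0.6737, -0.2435, 0.0873], 0.48), ([0.6618, 0.1541, -0.0018], 0.48)]
plate_front [([0.6227, -0.2504, 0.0877], 0.95), ([0.6688, -0.2405, 0.0872], 0.53)]
sample_mid [([0.3485, -0.1489, 0.0114], 0.78), ([0.6059, -0.2056, 0.1203], 0.73)]
```

View pics/m5.png

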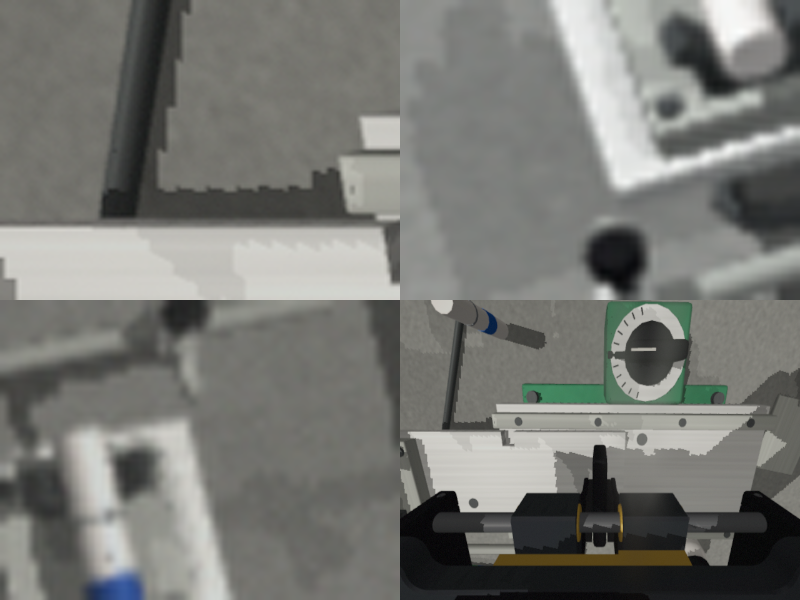

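The nest and tube ride along and the knob still stands at zero (bottom-right). In the top view (bottom-left) the edge is just short of the blade tip. I measure sub-pixel displacement in rectified patches.

Run:
```python
import cv2,numpy as np
from h import *
u=np.array([.2255,-.9742]);xh=np.array([.9742,.2255])
def patch(im,c,s,n,z=.088):
    S,N=np.meshgrid(s,n,indexing='ij');X=np.stack([*(S[...,None]*u+N[...,None]*xh).transpose(2,0,1),np.full(S.shape,z)],-1).reshape(-1,3)
    p=(X@c['R'].T+c['t'])@c['K'].T;p=(p[:,:2]/p[:,2:]).reshape(*S.shape,2).astype(np.float32)
    return cv2.remap(im,p[...,0],p[...,1],cv2.INTER_LINEAR).astype(float)
n0=np.array([.590,-.121])@xh
for tag,f,cn,lo in [('top0','top0','top5',.22),('top5','top5','top5',.355),('scene0','scene0','scene5',.22),('scene5','scene5','scene5',.355),('w4','w4','w4',.22)]:
    im=cv2.imread(f'pics/{f}.png',0);c=np.load(cn+'.npz')
    if f=='w4': im=cv2.resize(im,(640,400),interpolation=cv2.INTER_AREA)
    s=np.arange(lo,lo+.06,.0005);n=n0+np.linspace(-.035,.035,7)
    P=patch(im,c,s,n);P=cv2.GaussianBlur(P,(1,9),1.5,sigmaY=1.5) if 0 else P
    e=[]
    for k in range(7):
        g=np.gradient(np.convolve(P[:,k],np.ones(5)/5,'same'))[6:-6];i=np.argmin(g);w=slice(max(0,i-4),i+5);e.append((s[6:-6][w]*g[w]).sum()/g[w].sum())
    print(tag,'front',np.round(e,4),np.median(e).round(4))
    if tag in('top0','top5','w4'):
        s=np.arange(.375,.405,.0015);n=n0+np.arange(.042,.082,.004)
        print('  s',s.round(4)[[0,-1]]);print(patch(im,c,s,n).astype(int))
```

```text
top0 front [0.249  0.2491 0.2491 0.2492 0.2492 0.2492 0.2492] 0.2492
  s [0.375 0.405]
[[ 97  98  99  99 100  98  72  59  67  72]
 [ 98  97  99 100 100  97  72  62  67  72]
 [ 97  95  99 100 100  96  72  67  68  71]
 [ 97  94  98  99  98  94  73  80  74  71]
 [ 97  94  96  96  96  90  72  89  86  69]
 [ 97  96  94  92  92  88  72  83  81  63]
 [ 97  97  91  87  99  88  77  86  68  50]
 [ 96  96  88  94 114 110  91  95  62  39]
 [ 95  96  92 112 123 127 112 104  57  31]
 [ 94  96  99 114 127 129 122 116  63  30]
 [ 92  98 100 111 117 122 125 117  70  34]
 [ 93  98  97 104 107 106 112 116  78  38]
 [ 95  96  98  99 102 100  99 107  78  40]
 [ 96  96 100  99  99  98  98 100  71  40]
 [ 96  96  98  99  98  98  98  95  77  45]
 [ 95  97  97  99  99  99  99  94  88  63]
 [ 96  98  97  99 100  98  98  94  98  82]
 [ 96  98  98  99  99  98  96  93 107 106]
 [ 95  98  99  97  98  97  96  91 105 116]
 [ 95  97  99  96  98  97  96  93 105 117]
 [ 94  98 100  98  98  98  97  95 107 118]]
top5 front [0.383  0.3831 0.3833 0.3833 0.3833 0.3822 0.3833] 0.3833
  s [0.375 0.405]
[[193 139 117 116 118 
[... 1311 characters left out ...]
13 104 115]
 [146 144 151 151 149  99  95 141 130 126]
 [146 144 151 151 149  96  95 137 149 141]
 [147 144 147 134 127  91  94 112 138 126]
 [147 145 145 111 140 137 135 135 109  67]
 [147 146 147 140 185 179 174 166 142  26]
 [146 146 148 172 191 186 171 170 157  19]
 [143 147 145 162 179 179 164 171 169  22]
 [140 149 146 148 162 153 150 165 196  32]
 [141 148 146 148 147 145 148 163 201  34]
 [143 147 146 148 147 144 146 155 174  53]
 [145 147 150 149 148 144 144 151 144 118]
 [144 148 152 148 145 147 142 147 141 167]
 [143 149 149 147 144 150 143 145 140 179]
 [144 147 146 145 147 150 146 146 141 179]
 [144 147 146 145 150 146 146 146 142 179]
 [144 150 148 147 152 143 146 146 143 179]]
```

Front edge measures 0.3833 in the top view, against a blade centre near 0.3887, so about 5.6 mm remain.

>>> apply_moves --series '[{"offset": [0.04,-0.15,0],"rot": [0,0,0]},{"offset": [0.08,-0.35,0],"rot": [0,0,0]},{"offset": [0.12,-0.5,0],"rot": [0,0,0]},{"offset": [0.13,-0.56,0],"rot": [0,0,0]},{"offset": [0.13,-0.56,0],"rot": [0,0,0]},{"offset": [0.13,-0.56,0],"rot": [0,0,0]},{"offset": [0.13,-0.56,0],"rot": [0,0,0]}]'

```text
time: 14.8
position: [0.5636, -0.0067, 0.1247]
tool_rot: [-0.114, 0.993, 0.003, -0.001]
ft_force: [-3.4, 14.3, 12.3]
grip_width: 0.0112
grip_force: 50.0
```

Run:
```python
import cv2,numpy as np
from rig import get_obs,vision,nets
o=get_obs();print(o['time'],o['position'],o['ft_force'])
u=np.array([.2255,-.9742]);xh=np.array([.9742,.2255]);n0=np.array([.590,-.121])@xh
big=[]
for cam in('top','scene'):
    im=vision.camera(cam);cv2.imwrite(f'pics/{cam}6.png',im[:,:,::-1]);c=vision.calibration(cam)
    s=np.arange(.36,.43,.0005);n=n0+np.arange(-.06,.09,.0005)
    S,N=np.meshgrid(s,n,indexing='ij');X=np.stack([S*u[0]+N*xh[0],S*u[1]+N*xh[1],0*S+.088],-1)
    p=(X@c['R'].T+c['t'])@c['K'].T;p=(p[...,:2]/p[...,2:]).astype(np.float32)
    P=cv2.remap(im,p[...,0],p[...,1],cv2.INTER_CUBIC);G=cv2.cvtColor(P,cv2.COLOR_RGB2GRAY).astype(float);e=[]
    for k in range(50,191,20):
        g=np.gradient(np.convolve(G[:,k],np.ones(5)/5,'same'))[6:-6];i=np.argmin(g);w=slice(max(0,i-4),i+5);e.append((s[6:-6][w]*g[w]).sum()/g[w].sum())
    print(cam,np.round(e,4),np.median(e).round(4))
    big.append(cv2.resize(P[:,:,::-1],(600,280)))
    print('sample',[(np.round(d['centre'],4).tolist(),round(d['conf'],2)) for d in nets.spot_point(cam,'sample_mid')[:3]])
cv2.imwrite('pics/m6.png',np.vstack(big))
```

```text
14.8 [ 0.56360933 -0.00670154  0.12467761] [-3.43826256 14.29111522 12.30192637]
top [0.388  0.3879 0.3876 0.3876 0.3876 0.3874 0.3874 0.3875] 0.3876
sample [([0.3915, -0.2923, 0.0071], 0.75), ([0.607, -0.2096, 0.1247], 0.61), ([0.3497, -0.1475, 0.0076], 0.55)]
scene [0.3899 0.39   0.3896 0.3896 0.3895 0.3895 0.3899 0.3899] 0.3897
sample [([0.7853, -0.1693, 0.0085], 0.81), ([0.6722, -0.2453, 0.0886], 0.67), ([0.6041, -0.2165, 0.1186], 0.52)]
```

View pics/m6.png

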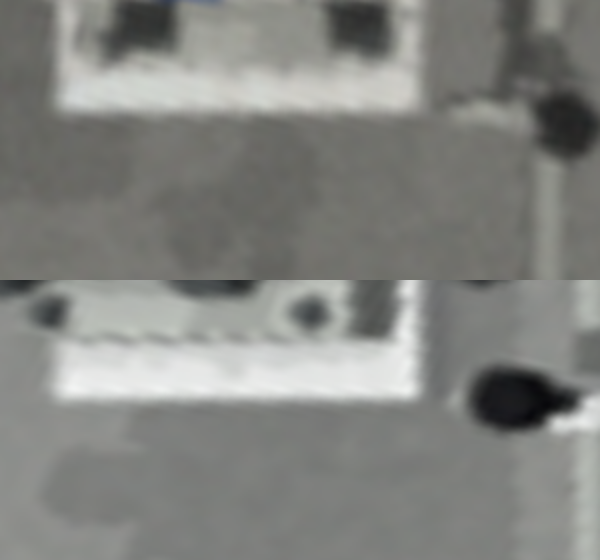

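Both views put the front edge within about 0.5 mm of the blade tip, and the tube sits in its nest. One last nudge of 0.5 mm, a short settle and a check, then hand in.

>>> apply_moves --series '[{"offset": [0.01,-0.05,0],"rot": [0,0,0]},{"offset": [0.01,-0.05,0],"rot": [0,0,0]},{"offset": [0.01,-0.05,0],"rot": [0,0,0]},{"offset": [0.01,-0.05,0],"rot": [0,0,0]},{"offset": [0.01,-0.05,0],"rot": [0,0,0]},{"offset": [0.01,-0.05,0],"rot": [0,0,0]}]'

```text
time: 15.6
position: [0.5636, -0.0067, 0.1247]
tool_rot: [-0.114, 0.993, 0.003, -0.001]
ft_force: [-4.3, 15.3, 11.9]
grip_width: 0.0114
grip_force: 50.0
```

Run:
```python
from rig import get_obs,hand_in
o=get_obs();print(o['time'],o['position'],o['ft_force'],o['joint_velocities'].round(4),o['grip_force'])
if abs(o['position'][1]+.0072)<.002 and o['grip_force']>40: print(hand_in())
```

```text
15.6 [ 0.56361912 -0.00672059  0.12471835] [-4.32475376 15.30247204 11.91927262] [ 0.0005 -0.0004 -0.0008  0.0002  0.0002  0.0003] 50.001764204353094
the job is handed in; nothing more can be done
None
```

I turned the lock knob to zero (within about 1°), then slid the plate out until its front edge measured within about 0.5 mm of the setting pointer in two camera views. I handed in at 15.6 s with the handle still gripped and pressed down at about 12 N, and the tube in its nest; the last 0.5 mm nudge did not move the plate.

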